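# Switch the marble feeder to the other tin

### The arm

A 6-joint arm with a two-finger parallel gripper is mounted at the origin on the work surface. World frame = base frame: x ahead of the robot, y to its left, z up, the work surface at z = 0. Lengths are in m, angles in rad, forces in N, time in s.
With the tool pointing down it reaches from about 0.275 to 0.875 m from the base axis. Payload 12.5 kg.
Tool frame: the origin (TCP) lies on the centre line of the jaws, within the pads' length; the fingertips stand r.finger_overhang ahead of it and the grasp point (between the pads) lies 3 mm ahead of it (r.finger_overhang is the distance from the TCP to the fingertips, in m); z points along the fingers, y is the direction in which the jaws open and shut (so a half turn about z gives the same grasp; the last joint's range is limited). The gripper opens to 85 mm and grips with 20 to 120 N. Pads are 22 mm wide; open, the fingers measure 114 mm over their backs; the gripper's body (76 mm by 85 mm) begins 54 mm behind the grasp point. The pads swing forward as they close: fully open they stand 13 mm farther back than shut.
Start: joints at [1.254, 0.351, 1.652, -0, 1.139, -0.085], TCP at [0.126, 0.535, 0.228] pointing down, gripper open.
Joint ranges: [-2.75, 2.75], [-0.79, 2.1], [0.01, 2.65], [-1.57, 4.71], [0.07, 3.14], [-2.87, 2.87]. Speed limits (rad/s): [2.22, 2.22, 2.79, 3.14, 3.14, 3.14].

### API

Orientations are given as a unit quaternion [x, y, z, w].
In Python, from cell import r, optics gives the robot as it stands. The module is installed in compiled form; this text tells all that it offers. Calls block until the motion is done:
- r.move_to(position, orientation): joint-space move of the TCP to a pose.
- r.move_linear(position, rot=None, vel=0.15): straight line of the TCP; rot=None keeps the orientation; vel is the mean speed in m/s.
- r.set_joints(angles): joint-space move.
- r.set_gripper(opening, squeeze=None): opening from 0.0 (shut) to 1.0 (fully open); squeeze is the grip in N (None keeps the last); returns when the fingers have stopped.
- r.sleep(seconds).
- r.inverse_kinematics(position, orientation): joint angles nearest the present ones, or None.
- optics.get_image(name): name is "scene" or "top" or "wrist"; returns a dict with "pixels" (480x640x3 uint8, red, green, blue), "depth" (480x640 float32, m along the optical axis (not along the pixel's ray), 0 where there is no reading), "fx", "fy", "cx", "cy" (pixels), "camera_from_world" (4x4, takes a point from world to camera coordinates); the wrist camera has in their place "mount" (4x4, takes a point from camera to tool coordinates, whose origin is the TCP and whose axes are the flange's). Camera axes: x right, y down, z forward; pixel columns grow to the right and rows downward; lengths in m; the calibration is good to about 2 mm. The wrist camera is an equidistant fisheye: a pixel r from the principal point sees the ray r / f radians off the axis. A picture is of the moment at which its call begins: read the wrist's pose just before it.
A pose or a line that the arm cannot do raises r.PlanningError and nothing moves.
- r.hand_in(): hands the job in, once; it reports no verdict.
Readings, each from a call of its own:
- r.current_t(): time.
- r.current_q(): joint angles.
- r.current_qvel(): joint speeds.
- r.current_effort(): joint torques, N m.
- r.current_tool_pos(): TCP position.
- r.current_ee_rot(): TCP orientation.
- r.current_contact_force(): force on the tool from outside, world axes, zero at the start.
- r.current_torque(): the same for the moment, N m.
- r.current_opening(): opening from 0.0 (shut) to 1.0 (fully open).
Only numpy, scipy, OpenCV 4.12 (cv2) and the standard library are available. Lean on these libraries where they do the work, as an engineer would, in place of code of your own. Each camera call takes 0.05 s, during which the arm holds its last target.

### The job

The glass-marble feeder is set to run into one tin; switch it to the other. Press down the raised end of the seesaw gate so it rocks over its pivot and stays tipped the other way, and only then push the red slide gate open so that all three marbles run down the other chute into the tin there. Only push and press: do not touch or lift the marbles, and leave the tins and everything else on the bench where they are.

Things in the scene. Friction and masses are not known exactly. Their poses are not given: they have to be found in the camera images.
- feeder: Fixed marble feeder. Origin: on the bench, mid base plate (130 x 540 x 6 mm), under the seesaw's middle. x points away from the robot along the feed chute, y left along the seesaw, z up; yaw within 0.3. Feed chute, 26 wide inside, slopes 0.14 rad from x = 210 to a lip at x = 30, 134 high. 64 wide side chutes run from the seesaw's ends to y = +-165, over a tin each; stop boards at y = +-262, 126 tall.
- gate (a joint): Seesaw angle, rad, about feeder x; pivot 120 mm up. Green trough 52 x 180 mm, top-heavy with a brass ball (34 across, 48 above pivot, x = -34): rests at stop +0.2 or -0.2, starts at either, falls over by itself once past 0; 1 N on a pad rocks it. Positive: left (+y) end raised, marbles go to the right (-y) tin. Negative: right end raised, marbles go to the left tin.
- pad_left (a point): Centre of the top face of the yellow press pad at the left (+y) end of the seesaw, on the side towards the robot; pad 42 (x) x 36 (y) x 6 mm, clear above and below. It moves with the gate: 88 mm to the side of the pivot, so it stands some 151 mm above the bench when raised and 116 mm when down.
- pad_right (a point): The same for the right (-y) end of the seesaw.
- slide (a joint): Travel of the red slide gate, m: 0 shut (the marbles wait behind it), 0.045 fully open. It slides towards the feeder's +y with about 1.5 N of friction and stays where it is left. The marbles run when it is open more than about 0.03.
- slide_tab (a point): Centre of the top of the slide gate's upright red tab: 20 (x) x 10 (y), 46 mm tall, top about 212 above the bench; when shut it stands at feeder x = 50, y = 0. The feed chute's walls beside it reach up to about 161 above the bench. Push its -y side towards +y to open.
- marble1_center (a point): Centre of the green glass marble, 22 mm across, 14 g; it starts in the feed chute behind the slide gate.
- marble2_center (a point): Centre of the amber glass marble, 22 mm across, 14 g; it starts in the feed chute behind the slide gate.
- marble3_center (a point): Centre of the blue marble, 22 mm across, 14 g; it starts in the feed chute behind the slide gate.
- catch_left (a point): Point on the base plate at the feeder's y = +205, where the left tin stands (centre of its underside).
- catch_right (a point): Point on the base plate at the feeder's y = -205, where the right tin stands (centre of its underside).
- tin_blue: Loose round blue tin, open, 90 across at the rim, 60 tall; stands on the base plate below the left or the right chute. Origin: centre of its underside (sizes in mm). Leave it.
- tin_white: Loose round white tin, open, 90 across at the rim, 60 tall; stands on the base plate below the left or the right chute. Origin: centre of its underside (sizes in mm). Leave it.
- paddle: Bystander (sizes in mm): paddle with wooden handle, lying, about 200 long. Origin at its underside. Leave it.
- tweezers: Bystander (sizes in mm): flat steel tweezers, 180 long, lying. Origin at its underside. Leave it.
- frit_jar: Bystander (sizes in mm): amber lidded jar, 52 across, 75 tall. Origin at its underside. Leave it.
- tool_case: Bystander (sizes in mm): black tool case 200 x 110 x 45. Origin at its underside. Leave it.
- pail: Bystander (sizes in mm): steel pail 150 across, 140 tall. Origin at its underside. Leave it.
- marver: Bystander (sizes in mm): dark steel plate 120 x 120 x 12. Origin at its underside. Leave it.

How it is judged:
On the way, in this order (a step that is already met when the one before it is completed fails the run):
1. the seesaw gate is rocked over and rests tipped the other way ((value of joint gate above 0.14 rad or value of joint gate below -0.14 rad) and distance of pad_left from where it was at the start of the episode above 0.018 m), for 0.2 s.
2. then the slide gate is pushed open (value of joint slide above 0.02 m), for 0.1 s.
At the end, for the whole second after the job is handed in: The seesaw gate rests tipped the way opposite to its start (beyond 0.14 rad), and all three marbles lie at rest in the tin on its lowered side (centres within 45 mm of the tin's place and below 55 mm height) (all of step 1 and ((value of joint gate above 0.14 rad and horizontal distance between each of marble1_center, marble2_center, marble3_center and catch_right below 0.045 m and height (world z) of each of marble1_center, marble2_center, marble3_center below 0.055 m) or (value of joint gate below -0.14 rad and horizontal distance between each of marble1_center, marble2_center, marble3_center and catch_left below 0.045 m and height (world z) of each of marble1_center, marble2_center, marble3_center below 0.055 m)) and linear speed of each of marble1, marble2, marble3 below 0.08 m/s); the robot touches nothing.
It fails at once if a marble is touched by the robot (contact force between any of the fingers, the arm and marble1 above 0.2 N or contact force between any of the fingers, the arm and marble2 above 0.2 N or contact force between any of the fingers, the arm and marble3 above 0.2 N).
It fails at once if a marble is lifted (height (world z) of any of marble1_center, marble2_center, marble3_center above 0.185 m).
It fails at once if a tin is moved more than 20 mm (distance of any of tin_blue, tin_white from where it was at the start of the episode above 0.02 m).
It fails at once if a bystander is moved more than 20 mm (distance of any of paddle, tweezers, frit_jar, tool_case, pail, marver from where it was at the start of the episode above 0.02 m).
It also fails if it takes over 42 s, if anything falls off the work surface, if the arm or the gripper's body presses on something with over 40 N, if the wrist force passes 120 N, or if a joint passes its speed limit or range.

## Working session

There is one attempt and no reset: what is moved stays moved. The work goes in short steps, each a Python script; the robot and the scene stay as the last script left them, time stands still between calls to the robot, and variables do not carry over. Pictures are saved under pics/ and viewed, and the job is handed in when it is done.

```bash
mkdir -p pics
cat > h.py <<'E'
import numpy as np, cv2
from cell import r, optics
def snap(n,f):
    d=optics.get_image(n); cv2.imwrite(f'pics/{f}.png',d['pixels'][:,:,::-1]); np.savez(f'pics/{f}.npz',**d); return d
def world(d,u,v):
    z=d['depth'][int(v),int(u)]; p=np.array([(u-d['cx'])/d['fx']*z,(v-d['cy'])/d['fy']*z,z,1]); return (np.linalg.inv(d['camera_from_world'])@p)[:3]
def cloud(d):
    z=d['depth'].astype(float); v,u=np.mgrid[:480,:640]
    P=np.stack([(u-d['cx'])/d['fx']*z,(v-d['cy'])/d['fy']*z,z,np.ones_like(z)],-1)@np.linalg.inv(d['camera_from_world']).T
    P=P[...,:3]; P[z==0]=np.nan; return P
E
python3 - <<'E'
from h import *
snap('scene','s0');snap('top','t0')
print(r.current_t(),r.finger_overhang,r.current_ee_rot(),r.current_tool_pos())
E
```

```text
0.1 0.022 [ 1.15630654e-01  9.93292137e-01 -5.20110128e-04 -1.10198192e-04] [0.12621955 0.53499878 0.22761225]
```

View pics/s0.png

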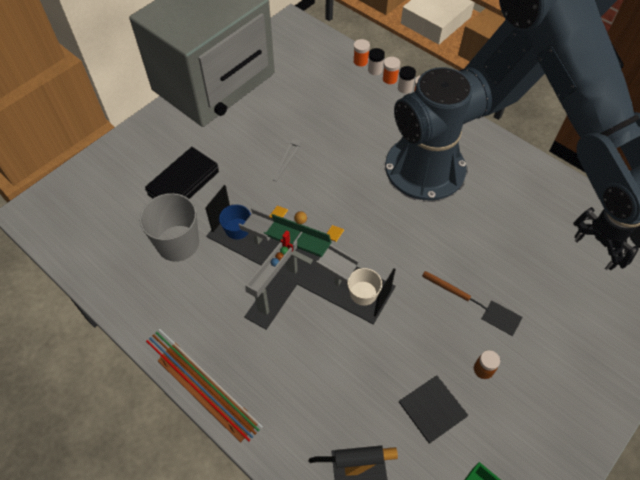

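View pics/t0.png

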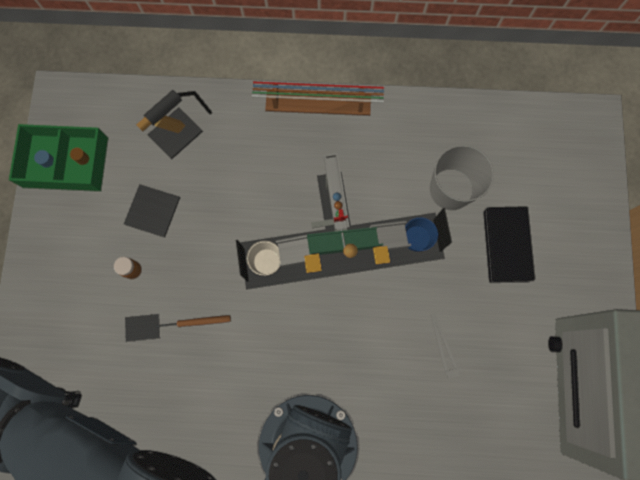

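The top view shows the yellow pads near (313,263) on the left and (381,255) on the right. The red tab is near (341,213), the white tin is on the left and the blue tin on the right. Next I'll measure them.

Run:
```python
from h import *
for f in ('t0','s0'):
    d=dict(np.load(f'pics/{f}.npz')); P=cloud(d)
    hsv=cv2.cvtColor(d['pixels'],cv2.COLOR_RGB2HSV); H,S,V=hsv[...,0],hsv[...,1],hsv[...,2]
    for n,m in dict(yellow=(H>17)&(H<27)&(S>190)&(V>150),red=((H<4)|(H>176))&(S>200)&(V>100),green=(H>65)&(H<90)&(S>130),blue=(H>105)&(H<120)&(S>150),).items():
        k,l,st,c=cv2.connectedComponentsWithStats(m.astype(np.uint8))
        for i in range(1,k):
            if st[i,4]<20: continue
            p=P[l==i]; p=p[np.isfinite(p[:,0])]
            top=p[p[:,2]>np.percentile(p[:,2],90)-.006]
            print(f,n,c[i].round(1),st[i],'med',np.median(p,0).round(4),'std',p.std(0).round(3),'top',top.mean(0).round(4))
    im=d['pixels'][:,:,::-1]
    a=im[140:300,220:460] if f=='t0' else im[170:340,190:410]
    cv2.imwrite(f'pics/{f}c.png',cv2.resize(a,None,fx=3.3,fy=3.3,interpolation=cv2.INTER_CUBIC))
```

```text
t0 green [ 58.5 156.9] [  10  125   97   65 3487] med [0.7216 0.7194 0.0279] std [0.052 0.073 0.025] top [0.7123 0.7153 0.0703]
s0 yellow [279.4 211.2] [273 207  14  10  91] med [ 0.4688 -0.1601  0.1177] std [0.008 0.01  0.004] top [ 0.4691 -0.1558  0.1202]
s0 yellow [334.8 232.4] [328 226  15  15 134] med [0.4378 0.0109 0.153 ] std [0.01  0.01  0.003] top [0.4388 0.0126 0.1544]
s0 red [286.6 237.9] [283 231   9  15  62] med [ 0.5522 -0.0501  0.2011] std [0.005 0.004 0.016] top [ 0.5524 -0.0527  0.2128]
s0 red [203.6 395.9] [161 355  88  85 221] med [0.9478 0.0558 0.0756] std [0.001 0.086 0.003] top [0.948  0.0529 0.0769]
s0 green [480.5 473.7] [467 463  31  17 264] med [0.6447 0.6275 0.0528] std [0.011 0.013 0.026] top [0.6557 0.6239 0.0707]
s0 blue [233.3 220.3] [219 206  31  33 690] med [ 0.5419 -0.2858  0.0359] std [0.024 0.025 0.019] top [ 0.55   -0.2781  0.0634]
```

Run:
```python
from h import *
d=dict(np.load('pics/t0.npz')); P=cloud(d)
for (u,v) in [(313,263),(381,255),(320,240),(370,235),(350,251),(247,278),(265,259),(421,234),(340,216),(342,206)]: print(u,v,P[v,u].round(4))
```

```text
313 263 [0.4404 0.0081 0.1521]
381 255 [ 0.4747 -0.1585  0.1164]
320 240 [ 0.5021 -0.0056  0.132 ]
370 235 [ 0.5257 -0.1302  0.1102]
350 251 [ 0.468  -0.0786  0.1833]
247 278 [0.4122 0.1823 0.0336]
265 259 [0.4688 0.1414 0.0111]
421 234 [ 0.5581 -0.2757  0.0091]
340 216 [ 0.5451 -0.051   0.21  ]
342 206 [ 0.5845 -0.0558  0.1573]
```

```bash
ls pics
```

```text
s0.npz
s0.png
s0c.png
t0.npz
t0.png
t0c.png
```

View pics/t0c.png

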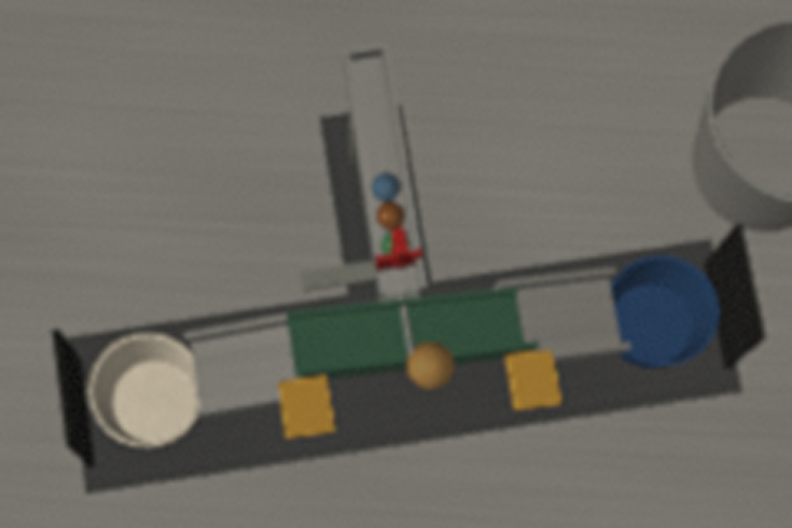

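View pics/s0c.png

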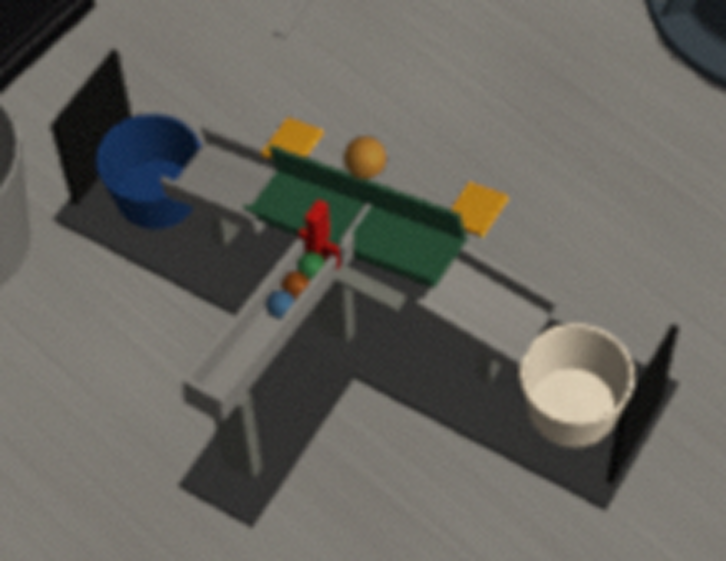

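Run:
```python
from h import *
d=dict(np.load('pics/t0.npz')); P=cloud(d)
hsv=cv2.cvtColor(d['pixels'],cv2.COLOR_RGB2HSV); H,S,V=hsv[...,0].astype(int),hsv[...,1],hsv[...,2]
print(hsv[263,313],hsv[255,381],hsv[213,341])
for n,m,(x0,y0,x1,y1) in [('L',(H>12)&(H<27)&(S>150),(300,245,328,280)),('R',(H>12)&(H<27)&(S>150),(365,240,395,270)),('red',((H<6)|(H>174))&(S>150),(325,195,355,225)),('tabtop',(P[...,2]>.195),(325,195,355,235))]:
    mm=np.zeros_like(m);mm[y0:y1,x0:x1]=m[y0:y1,x0:x1]
    p=P[mm];p=p[np.isfinite(p[:,0])];vu=np.argwhere(mm);print(n,len(p),vu.mean(0),p.mean(0).round(4),np.median(p,0).round(4),p.min(0).round(3),p.max(0).round(3))
```

```text
[ 19 175 153] [ 19 176 154] [  1 200 139]
L 246 [262.88353414 312.47791165] [0.4408 0.0093 0.1505] [0.4405 0.009  0.1509] [ 0.418 -0.01   0.005] [0.464 0.03  0.159]
R 235 [254.72033898 380.96610169] [ 0.4757 -0.1586  0.1151] [ 0.4757 -0.1584  0.1163] [ 0.453 -0.179  0.011] [ 0.51  -0.138  0.125]
red 67 [215.58208955 340.34328358] [ 0.5505 -0.052   0.1933] [ 0.5495 -0.0513  0.2004] [ 0.542 -0.069  0.157] [ 0.577 -0.038  0.217]
tabtop 43 [213.51162791 341.13953488] [ 0.5512 -0.0534  0.2101] [ 0.5521 -0.0532  0.2116] [ 0.542 -0.058  0.197] [ 0.562 -0.048  0.217]
```

The left end is raised, so the gate is positive. I take the yaw as about 0.20 from the two pads. I'll shut the gripper, press the left pad down, and then check.

```bash
cat >> h.py <<'E'
YAW=0.2; phi=(YAW+np.pi)/2; Q=[np.cos(phi),np.sin(phi),0,0]
fx=np.array([np.cos(YAW),np.sin(YAW),0]); fy=np.array([-np.sin(YAW),np.cos(YAW),0])
O=np.array([.552,-.053,0])-.05*fx
OH=r.finger_overhang
E
python3 - <<'E'
from h import *
r.set_gripper(0.0)
p=np.array([.4395,.0105,0]); 
r.move_to(p+[0,0,.20+OH],Q)
print(r.current_t(),r.current_tool_pos())
F0=np.array(r.current_contact_force())
r.move_linear(p+[0,0,.158+OH],vel=.1)
for z in (.150,.144,.138,.132,.127,.123):
    r.move_linear(p+[0,0,z+OH],vel=.04)
    print(z,np.round(r.current_contact_force()-F0,2))
r.move_linear(p+[0,0,.20+OH],vel=.15)
print(r.current_t(),r.current_tool_pos(),O,np.round(r.current_contact_force(),2))
d=snap('top','t1');snap('scene','s1')
for n in('t1','s1'):
    im=cv2.imread(f'pics/{n}.png');a=im[140:300,220:460] if n[0]=='t' else im[170:340,190:410]
    cv2.imwrite(f'pics/{n}c.png',cv2.resize(a,None,fx=3.3,fy=3.3,interpolation=cv2.INTER_CUBIC))
for (u,v) in [(381,255)]: print(world(d,u,v).round(4))
E
```

```text
3.05 [0.43957328 0.01096109 0.22202961]
0.15 [-0.07 -0.18  1.53]
0.144 [ 0.02 -0.3   0.25]
0.138 [-0.01  0.02  0.31]
0.132 [ 0.39 -0.21  1.29]
0.127 [ 0.29 -0.03  0.84]
0.123 [0.08 0.34 0.83]
6.0583 [0.43911928 0.01053558 0.22135797] [ 0.50299667 -0.06293347  0.        ] [ 0.37 -0.71 -0.33]
[ 0.4749 -0.1586  0.1154]
```

View pics/s1c.png

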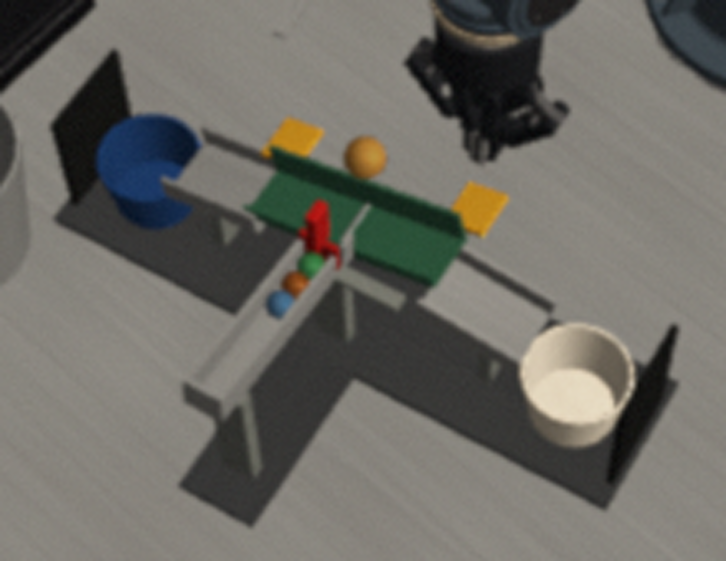

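View pics/t1c.png

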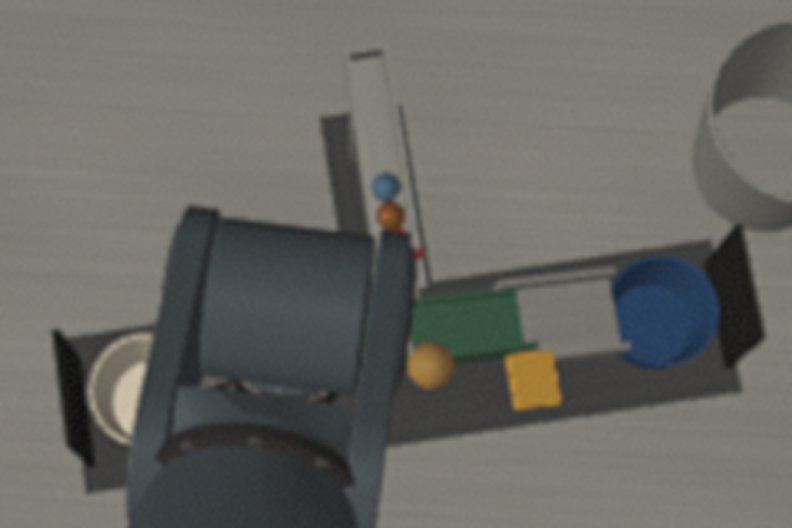

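The gate did not tip: in the scene view the left pad is still raised at crop (480,208) and the brass ball has not moved. I'll press again and look while the arm is at the bottom.

Run:
```python
from h import *
p=np.array([.4395,.0105,0]); print(r.current_opening())
r.move_linear(p+[0,0,.150+OH],vel=.15)
r.move_linear(p+[0,0,.118+OH],vel=.08)
print(r.current_tool_pos(),np.round(r.current_contact_force(),2))
snap('scene','s2')
im=cv2.imread('pics/s2.png');a=im[170:340,190:410]
cv2.imwrite('pics/s2c.png',cv2.resize(a,None,fx=3.3,fy=3.3,interpolation=cv2.INTER_CUBIC))
print(r.current_t())
```

```text
-0.0055876058817679
[0.43975525 0.01047712 0.14040682] [-0.11 -0.15  0.45]
7.2417
```

View pics/s2c.png

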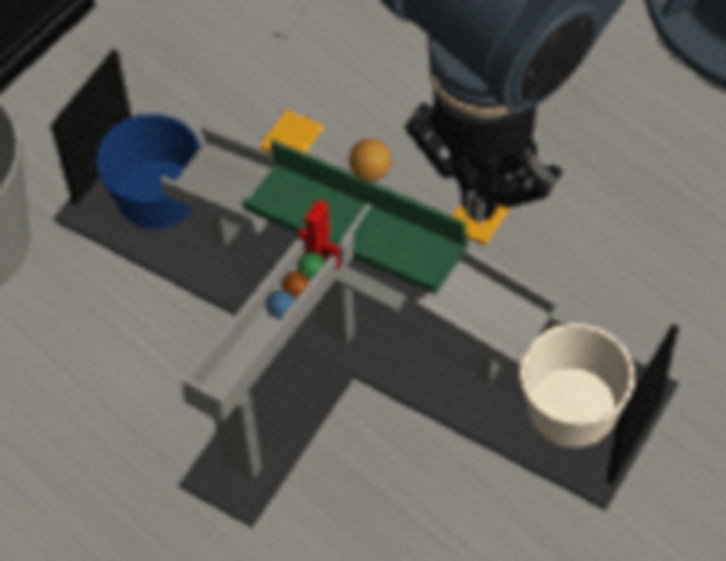

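Run:
```python
from h import *
for f in('s0','s2'):
    d=dict(np.load(f'pics/{f}.npz')); P=cloud(d)
    for y,x in((204,278),(208,276),(209,280)): print(f,P[y,x].round(3), d['pixels'][y,x])
p=np.array([.4395,.0105,0])
for z in (.112,.106,.100):
    r.move_linear(p+[0,0,z+OH],vel=.06)
    d=snap('scene',f's3_{int(z*1000)}');print(z,r.current_tool_pos()[2]-OH,np.round(r.current_contact_force(),2),world(d,279,209).round(3),world(d,278,205).round(3))
    if world(d,278,205)[2]>.138: break
print(r.current_t())
im=d['pixels'][:,:,::-1];a=im[170:340,190:410]
cv2.imwrite('pics/s3c.png',cv2.resize(a,None,fx=3.3,fy=3.3,interpolation=cv2.INTER_CUBIC))
```

```text
s0 [ 0.397 -0.244 -0.004] [125 119 112]
s0 [ 0.465 -0.177  0.112] [172 120  25]
s0 [ 0.46  -0.168  0.111] [175 121  23]
s2 [ 0.459 -0.175  0.127] [189 141  59]
s2 [ 0.473 -0.169  0.129] [201 144  30]
s2 [ 0.465 -0.161  0.123] [201 143  30]
0.112 0.11198055154857364 [0.31 0.03 0.16] [1.103 0.542 1.482] [ 0.471 -0.161  0.148]
7.5417
```

View pics/s3c.png

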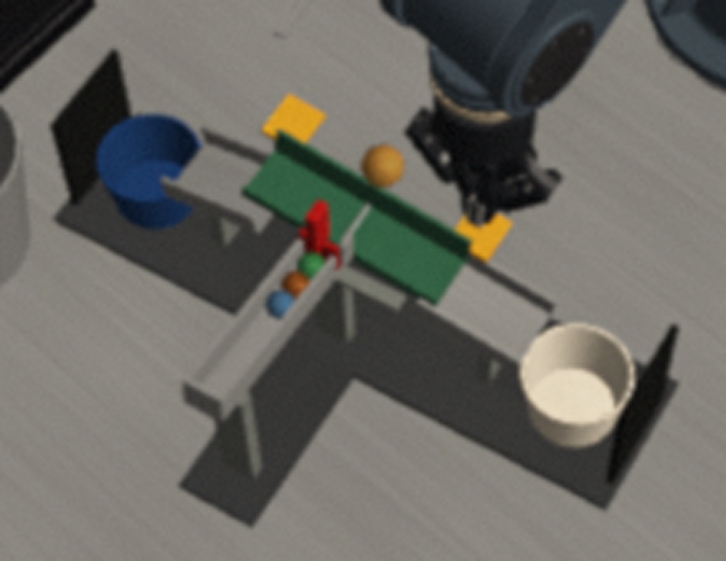

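The seesaw is over: the right pad is at z≈0.148 and the left pad is down. The true fingertip is roughly 14 mm higher than I assumed with the gripper shut. I'll retreat, confirm the gate stays tipped, and move to the -y side of the tab.

Run:
```python
from h import *
p=np.array([.4395,.0105,0])
r.move_linear(p+[0,0,.245+OH],vel=.2)
d=snap('scene','s4');print(world(d,278,205).round(3))
b=O+.047*fx
r.move_linear(b-.08*fy+[0,0,.245+OH],vel=.2)
r.move_linear(b-.08*fy+[0,0,.172+OH],vel=.12)
r.move_linear(b-.035*fy+[0,0,.172+OH],vel=.1)
print(r.current_t(),r.current_tool_pos(),np.round(r.current_contact_force(),2))
d=snap('scene','s5');print(world(d,278,205).round(3))
im=d['pixels'][:,:,::-1];a=im[170:340,190:410]
cv2.imwrite('pics/s5c.png',cv2.resize(a,None,fx=3.3,fy=3.3,interpolation=cv2.INTER_CUBIC))
```

```text
[ 0.473 -0.159  0.152]
10.8667 [ 0.55612239 -0.08759039  0.19417312] [-0.51 -0.59 -0.02]
[ 0.567 -0.055  0.35 ]
```

View pics/s5c.png

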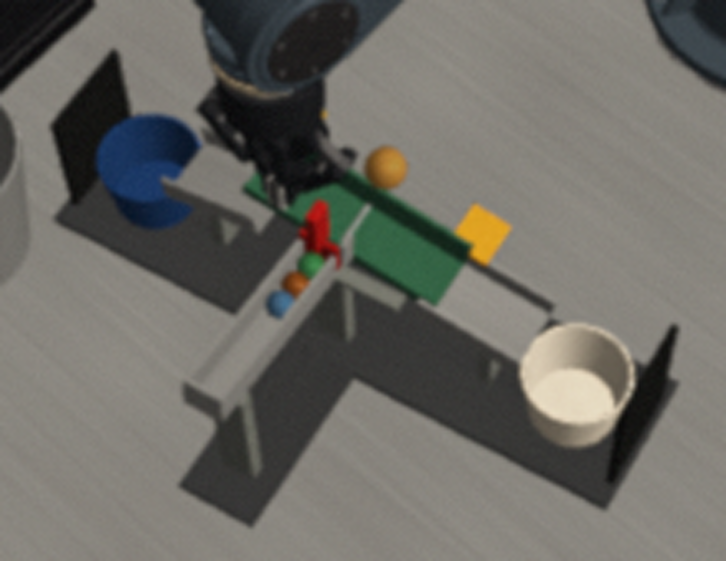

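The gate stays tipped and the fingertip, crop (280,200), is just beside the red tab, crop (318,220). Now the push.

Run:
```python
from h import *
b=O+.047*fx
r.move_linear(b+.014*fy+[0,0,.172+OH],vel=.08)
print(r.current_t(),r.current_tool_pos(),np.round(r.current_contact_force(),2))
d=snap('scene','s6')
im=d['pixels'][:,:,::-1];a=im[170:340,190:410]
cv2.imwrite('pics/s6c.png',cv2.resize(a,None,fx=3.3,fy=3.3,interpolation=cv2.INTER_CUBIC))
```

```text
11.675 [ 0.54636435 -0.03974829  0.19411856] [-0.13 -0.13  0.3 ]
```

View pics/s6c.png

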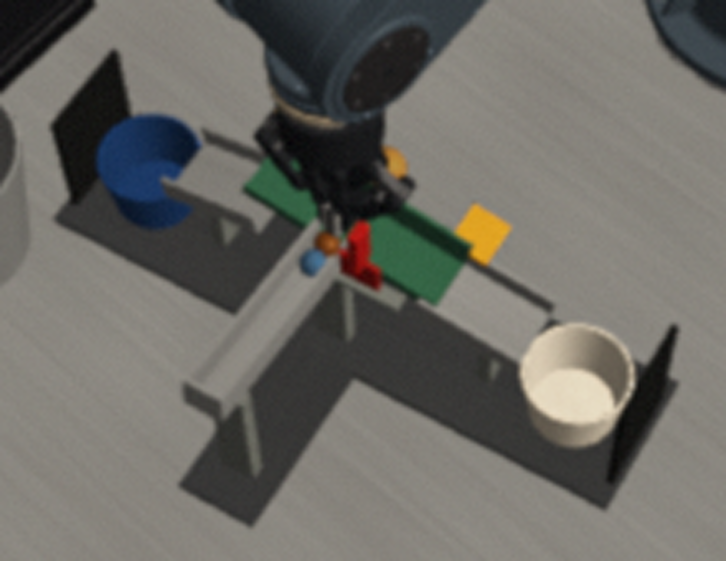

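Open, and the marbles are moving. I'll push a few millimetres more and wait.

Run:
```python
from h import *
b=O+.047*fx
r.move_linear(b+.021*fy+[0,0,.172+OH],vel=.06)
print(r.current_t(),np.round(r.current_contact_force(),2))
r.sleep(1.5)
d=snap('scene','s7')
im=d['pixels'][:,:,::-1];a=im[170:340,190:410]
cv2.imwrite('pics/s7c.png',cv2.resize(a,None,fx=3.3,fy=3.3,interpolation=cv2.INTER_CUBIC))
```

```text
11.9917 [-0.54 -0.33 -0.24]
```

View pics/s7c.png

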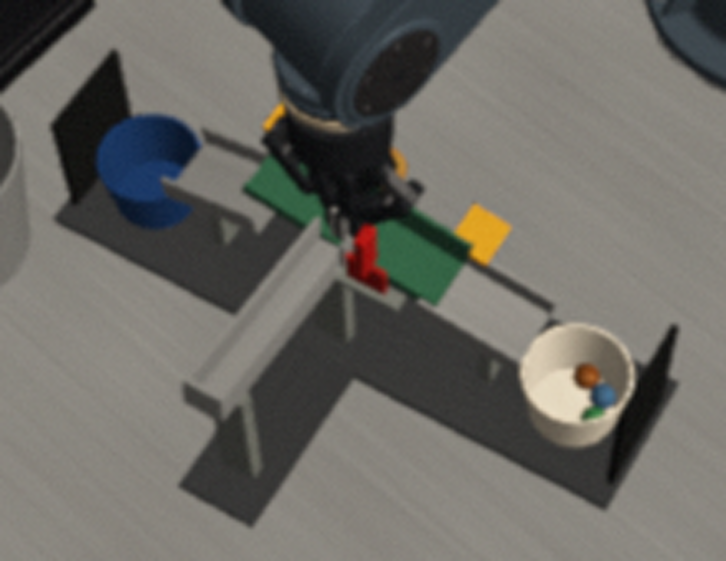

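All three marbles (orange, blue, green) are in the white tin at crop (595,395). I'll back off and raise the arm straight up, clear of everything.

Run:
```python
from h import *
b=O+.047*fx
r.move_linear(b+.010*fy+[0,0,.172+OH],vel=.06)
r.move_linear(b+.010*fy+[0,0,.30+OH],vel=.15)
r.sleep(1.0)
d=snap('scene','s8'); P=cloud(d)
# marbles, tin, pads
g=d['camera_from_world']
hsv=cv2.cvtColor(d['pixels'],cv2.COLOR_RGB2HSV)
cl=O+.205*fy; print('catch_left',cl.round(3))
for n,c in dict(orange=(587,376),blue=(604,396),green=(592,413),padL=(482,235)).items():
    u,v=190+c[0]/3.3,170+c[1]/3.3; w=world(d,round(u),round(v)); print(n,w.round(3),np.linalg.norm((w-cl)[:2]).round(3))
print(r.current_t(),r.current_tool_pos(),np.round(r.current_contact_force(),2))
im=d['pixels'][:,:,::-1];a=im[170:340,190:410]
cv2.imwrite('pics/s8c.png',cv2.resize(a,None,fx=3.3,fy=3.3,interpolation=cv2.INTER_CUBIC))
```

```text
catch_left [0.462 0.138 0.   ]
orange [0.444 0.136 0.036] 0.019
blue [0.446 0.156 0.029] 0.024
green [0.466 0.159 0.034] 0.021
padL [0.438 0.015 0.116] 0.125
15.925 [ 0.54706868 -0.04378173  0.32203934] [ 0.57 -0.17  0.25]
```

View pics/s8c.png

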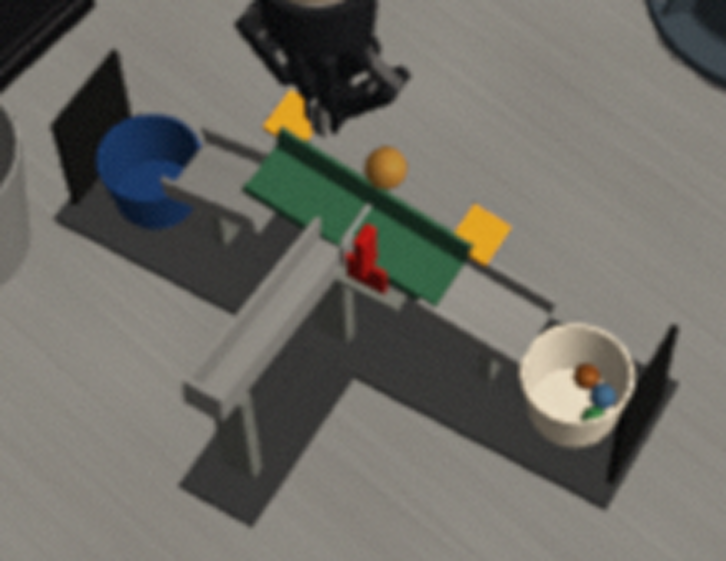

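The marbles are at rest in the left tin, the gate stays tipped, both tins are where they were, and the arm is clear.

```bash
python3 -c "
from h import *
print(r.hand_in())"
```

```text
the job is handed in; nothing more can be done
None
```

The feeder now runs into the left (white) tin, and all three marbles are at rest in it. I handed the job in just after t ≈ 16 s; `hand_in` reports no verdict.

- **Gate:** I pressed the raised left pad until the seesaw rocked over. The first press was about 10 mm too shallow, because the shut fingertips sit higher than I assumed, and the seesaw fell back. I pressed again, deeper, with the camera watching. The left pad now stands at 116 mm, which matches the down position.
- **Slide:** I then pushed the red tab towards +y in one move, plus a short nudge. I did not measure its travel, but the marbles ran through.
- **Last checks:**
  - The marbles are 19–24 mm from the tin's place (limit 45 mm) and about 30–36 mm high (limit 55 mm).
  - Both tins look unmoved in the pictures. I saw nothing touch the bystanders, but I did not measure their positions afterwards.
  - The arm was clear above the feeder, and the force readings were at noise level.

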